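# Pack and latch the loft's emergency lockbox

## Robot

A 6-joint arm with a two-finger parallel gripper is mounted at the origin on the work surface. World frame = base frame: x ahead of the robot, y to its left, z up, the work surface at z = 0. Lengths are in m, angles in degrees, forces in N, time in s.
With the tool pointing down it reaches from about 0.25 to 0.725 m from the base axis. Payload 9.7 kg.
Tool frame: the origin (TCP) lies between the finger pads; the fingertips stand bot.tcp_to_tips ahead of it and the grasp point (between the pads) lies 2 mm behind it (bot.tcp_to_tips is the distance from the TCP to the fingertips, in m); z points along the fingers, y is the line along which they close (so a half turn about z gives the same grasp; the last joint's range is limited). The gripper opens to 85 mm and grips with 20 to 120 N. Pads are 22 mm wide; open, the fingers measure 114 mm over their backs; the gripper's body (76 mm by 85 mm) begins 54 mm behind the grasp point. The pads swing forward as they close: fully open they stand 13 mm farther back than shut.
Start: joints at [65.317, 4.979, 10.078, 95.1, 0, 90], TCP at [0.23, 0.5, 0.248] pointing down, gripper open.
Joint ranges: [-179.16, 179.16], [-48.56, 103.87], [-65.8, 70.77], [-126.05, 130.52], [-82.76, 87.17], [-180, 180]. Speed limits (degrees/s): [127.2, 127.2, 147.25, 180, 180, 180].

## Interface

Orientations are given as [roll, pitch, yaw] about the fixed x, y, z axes, in that order (R = Rz(yaw) Ry(pitch) Rx(roll)).
In Python, from workcell import sensors, camera, camera_params, bot gives the robot as it stands.
- The arm moves only by the tool apply_moves, never from a script. Its argument "motion" is a list of rows, each an object with "jaw": the opening, from -1 (shut) to 1 (fully open); "xyz": the shift along the tool's x, y, z in mm, a list of three; "twist": the turn about the tool's z in rad. A call has 1 to 5 rows; each row is the pose to reach, as a shift and turn from the pose commanded when the call began, along the tool's axes at that moment; what a row does not reach only later rows make up. A row lasts 1/8 s, in which the tool goes at most 62.5 mm and 10.7 degrees, less where a joint would pass 70% of its speed; a pose out of reach is approached as far as the arm can. A call with a gripper value outside its range is refused whole. The fingers move at their own pace and stop on an object; "grip_force" is the grip in N (left out, the last holds). Time passes only in rows, so rows that repeat a pose let the fingers close. It gives the time, the measured TCP pose, the force, the opening and the grip force at its end, in the units of the state.
- sensors.get_obs(): the state, without advancing time (a new reading comes with each control period).
- camera(name): name is "side" or "top" or "wrist"; returns (picture, depth): 384x512x3 uint8, red, green, blue; 384x512 float32, m along the optical axis (not along the pixel's ray), 0 where there is no reading.
- camera_params(name): a dict with "mtx" (3x3 intrinsics, pixels), "rvec" (rotation vector, rad) and "tvec" (3), from world to camera coordinates, as OpenCV has them. Camera axes: x right, y down, z forward; pixel columns grow to the right and rows downward; lengths in m; the calibration is good to about 2 mm. The wrist camera is an equidistant fisheye: a pixel r from the principal point sees the ray r / f radians off the axis. A picture is of the moment at which its call begins: read the wrist's pose just before it. camera_params takes no time and is no camera call; for the wrist camera it gives the pose at the moment of the call.
- bot.job_done(): hands the job in; it is judged then, once.
The state is a dict: "time": time; "q": joint angles; "qd": joint speeds; "joint_efforts": joint torques, N m; "ee_pos": TCP position; "tcp_rot": TCP orientation; "wrist_force": force on the tool from outside, world axes, zero at the start; "torque": the same for the moment, N m; "opening": finger opening in m; "grasp_force": force on a finger pad.
Only numpy, scipy, OpenCV 4.12 (cv2) and the standard library are available. Lean on these libraries where they do the work, as an engineer would, in place of code of your own. Each camera call takes 0.05 s, during which the arm holds its last target. There are 200 camera calls.

## Task

Pack the lockbox: put the torch into the pocket with the blue mat, the hex wrench into the one with the red mat and the door wedge into the one with the yellow mat, each lying flat on its mat. When all three are in, shut the lid fully, and only then press the red latch button at the front of the box all the way down. Leave everything else on the bench where it is.

Things in the scene. Friction and masses are not known exactly. Their poses are not given: they have to be found in the camera images.
- lockbox: grey steel lockbox fixed to the bench, 165 (x) x 270 (y) x 60 mm, walls and floor 4 mm; origin: centre of underside. Lid hinge on its +x rim (to the robot's left), latch on its -x front. Black dividers (5 mm thick, tops 30 mm above the bench) at y = +-44.5 mm make three pockets centred at y = -89, 0, 89 mm, each 84 (y) x 157 mm (x)
- lid (a joint): lid angle in rad: 0 shut, 1.57 upright, 2.2 stop (starts leaning back, about 2); stiff hinge, it stays where left. Hinge line along the lockbox's y through its x = 82.5, z = 60.5 mm; plain sheet 165 mm from hinge to free edge, 270 mm wide, 10 mm thick; lies on the rim when shut, its top then 70.5 mm above the bench
- lid_edge (a point): middle of the lid's free edge, on its outer face
- latch (a joint): travel of the red press button of the latch in m: 0 out, 0.008 fully down; it takes about 5 N and stays where it is pushed
- latch_top (a point): centre of the top of the red press button (32 mm across) on the dark latch block (52 x 60 mm, 46 mm high) at the middle of the lockbox's front; top 62 mm above the bench when out, 54 mm when down; pressed straight down; its centre is 28 mm in front of the box's wall and the shut lid's edge
- mat_blue: blue rubber mat covering one pocket's floor, 153 (x) x 80 (y) x 2 mm; origin at the centre of its underside, 4 mm above the bench; axes parallel to the lockbox's. Which pocket has which mat varies
- mat_red: red mat, as the blue one
- mat_yellow: yellow mat, as the blue one
- torch: blue plastic torch lying along its own x, 130 mm long, lamp head at +x; origin at the centre of its underside. Round barrel 32 mm across (from x = -50 to +25 mm, axis 20 mm above the bench) between a square head and a square tail cap, both 40 x 40 mm
- torch_mid (a point): centre of the torch, 20 mm above its underside
- wrench: stainless L-shaped hex wrench with a red sleeve, lying flat, 14 mm thick and high; origin at the centre, on the underside, of its 135 (x) x 50 (y) mm outline. Long arm along x with its middle line at y = -18 mm; short arm along y at the +x end, its middle line at x = +60.5 mm. Balance point about x = 12, y = -13 mm
- wrench_mid (a point): centre of the wrench's outline, 7 mm above its underside
- wedge: wooden door wedge with a yellow sole, 120 (x) x 34 (y) mm, lying flat; thick end (26 mm high) at -x, thin end (2 mm) at +x; origin at the centre of its underside. Balance point about x = -17 mm, where it is 18 mm high
- wedge_mid (a point): 12 mm above the wedge's origin
- bowl: green ceramic bowl, 150 mm across, 60 mm high, heaped with wooden pegs; a bystander; origin at the underside
- padlock: brass padlock lying flat, 75 x 45 x 20 mm; a bystander; origin at the underside
- tape_measure: yellow tape measure standing on edge, 75 x 36 x 66 mm; a bystander; origin at the underside
- screwdriver: screwdriver lying down, 190 mm long; a bystander; origin at the underside
- glue_bottle: white glue bottle with orange cap, standing, 60 mm across, 160 mm high; a bystander; origin at the underside
- mug: blue mug, 80 mm across, 90 mm high; a bystander; origin at the underside
- oak_offcut: dark wooden offcut lying flat, 50 x 110 x 20 mm; a bystander; origin at the underside
Not all that is in view belongs to the job. Several things look just like the mat_yellow: the one meant starts farthest to the robot's right.

How it is judged:
By the outcome, as a careful person would: the job done as asked, in the order asked, and still so for the second after the job is handed in, with the robot touching nothing.
It also fails if it takes over 72 s, if anything falls off the work surface, if the arm or the gripper's body presses on something with over 40 N, if the wrist force passes 120 N, or if a joint passes its speed limit or range.

## Working session

There is one attempt and no reset: what is moved stays moved. The work goes in short steps, Python scripts to look and compute and a tool call to move; the robot and the scene stay as the last step left them, time stands still between calls to the robot, and variables do not carry over. Pictures are saved under pics/ and viewed, at most 10 in all, crops included, and the job is handed in when it is done.

Besides the shell and the picture viewer there is one more tool, called after "Emit:" by a JSON object that holds its "method" and its "body". apply_moves: Moves the arm, as the interface text tells. Its arguments: {"type":"object","properties":{"motion":{"type":"array","items":{"type":"object","properties":{"jaw":{"type":"number"},"xyz":{"type":"array","items":{"type":"number"}},"twist":{"type":"number"}}}},"grip_force":{"type":"number"}},"required":["motion"]}

```bash
ls; mkdir -p pics
cat > h.py <<'E'
import numpy as np, cv2, pickle
from workcell import sensors, camera, camera_params, bot
def snap(n,tag):
    P=camera_params(n); im,d=camera(n)
    np.savez(f'{tag}.npz',im=im,d=d,mtx=P['mtx'],rvec=P['rvec'],tvec=P['tvec'])
    return im,d,P
def world(tag):
    z=np.load(f'{tag}.npz'); d=z['d']; R=cv2.Rodrigues(z['rvec'])[0]; K=z['mtx']
    v,u=np.mgrid[:d.shape[0],:d.shape[1]]
    c=np.stack([(u-K[0,2])/K[0,0]*d,(v-K[1,2])/K[1,1]*d,d],-1)
    W=(c-z['tvec'].ravel())@R; W[d==0]=np.nan
    return z['im'],W
E
python3 - <<'E'
from h import *
print(sensors.get_obs(), bot.tcp_to_tips)
for n in('top','side'):
    im,d,P=snap(n,n+'0'); print(n,P)
    cv2.imwrite(f'pics/{n}0.png',cv2.resize(im[...,::-1],(800,600)))
E
```

```text
pics
{'time': 0.0, 'q': array([ 6.53162089e+01,  5.01084348e+00,  1.00351188e+01,  9.50999900e+01,
       -7.60997479e-04,  8.99998566e+01]), 'qd': array([-0.09588684,  0.03715477,  0.01641392, -0.09336384,  0.045712  ,
        0.04827079]), 'joint_efforts': array([-2.32268889e-03, -5.20385027e+01,  4.64805901e+01,  1.63882220e-02,
       -1.37322204e-04, -9.41883457e-06]), 'ee_pos': array([0.22960253, 0.49955541, 0.24759147]), 'tcp_rot': array([-1.79924285e+02,  7.60807326e-04,  1.55316353e+02]), 'wrist_force': array([ 0.03665078, -0.74883067,  0.28041773]), 'torque': array([0.05116934, 0.03653819, 0.03907781]), 'grasp_force': 0.0, 'opening': 0.08555923165600224} 0.017
top {'mtx': array([[383.50209121,   0.        , 259.00257663],
       [  0.        , 383.50209121, 192.9820548 ],
       [  0.        ,   0.        ,   1.        ]]), 'rvec': array([ 2.09767357, -2.1491753 ,  0.19432071]), 'tvec': array([-0.02479509,  0.57878431,  1.18349251])}
side {'mtx': array([[498.92567667,   0.        , 253.04820319],
       [  0.        , 498.92567667, 197.07271528],
       [  0.        ,   0.        ,   1.        ]]), 'rvec': array([ 2.28699345, -0.69720519,  0.27126296]), 'tvec': array([-0.49606587,  0.27301815,  1.26230625])}
```

View pics/top0.png

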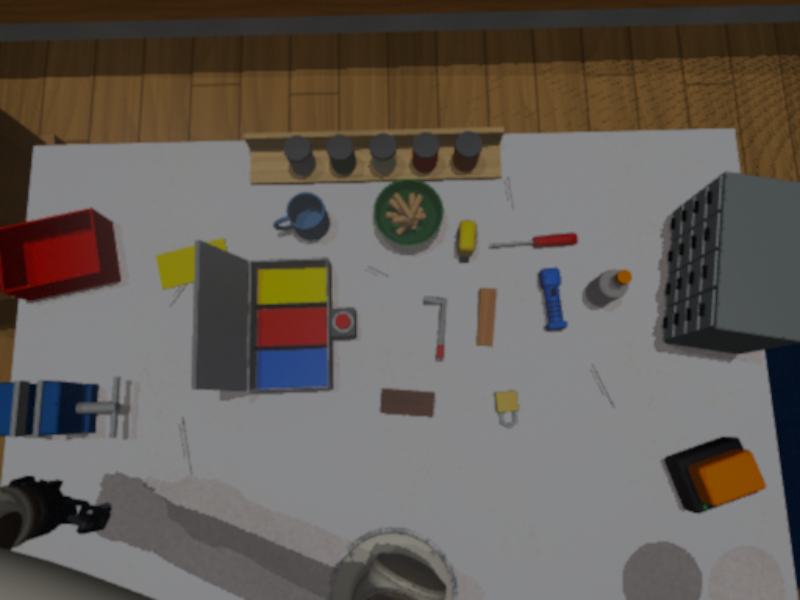

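View pics/side0.png

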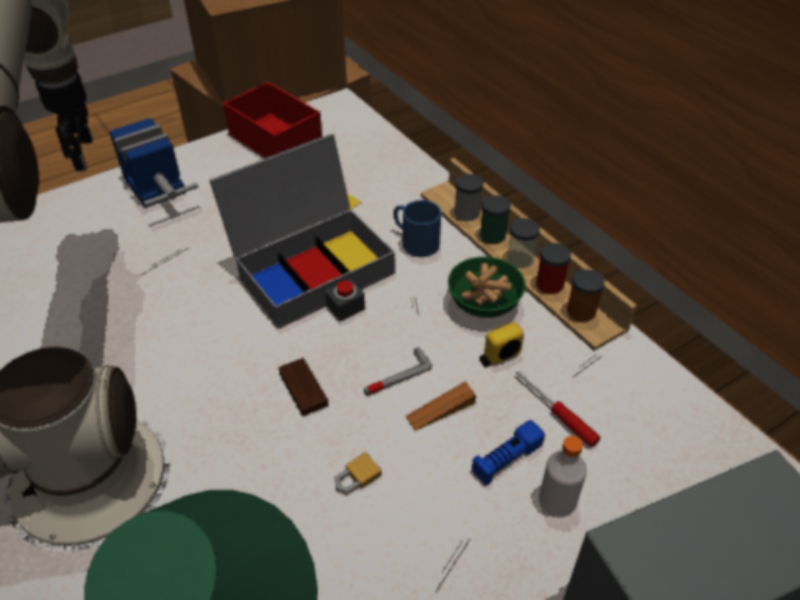

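The top view (800x600) shows the box at about (290,325), with mats yellow (292,286), red (292,326) and blue (292,368). The latch is at (342,322), the wrench at (438,328), the wedge at (486,317) and the torch at (553,298). A spare yellow sheet at (190,265) lies behind the lid. The side view shows the same layout, with the lid leaning back.

```bash
cat > seg.py <<'E'
from h import *
import sys
def objs(tag,lo=.005,box=((.15,.85),(-.5,.5))):
    im,W=world(tag); hsv=cv2.cvtColor(im,cv2.COLOR_RGB2HSV)
    m=(W[...,2]>lo)&(W[...,2]<.3)&(W[...,0]>box[0][0])&(W[...,0]<box[0][1])&(W[...,1]>box[1][0])&(W[...,1]<box[1][1])
    n,l,st,_=cv2.connectedComponentsWithStats(m.astype(np.uint8),connectivity=4)
    for i in range(1,n):
        if st[i,4]<60: continue
        p=W[l==i]; r=cv2.minAreaRect((p[:,:2]*1000).astype(np.float32))
        yield st[i],p,r,np.median(hsv[l==i],0)
if __name__=='__main__':
  for t in sys.argv[1:]:
    print(t)
    for s,p,r,c in objs(t):
        print(s[:5],np.round(r[0]),np.round(r[1]),round(r[2],1),'z95 %.0f zmed %.0f'%(np.percentile(p[:,2],97)*1e3,np.median(p[:,2])*1e3),c)
E
python3 seg.py top0 side0
python3 - <<'E'
from h import *
for t in('top0','side0'):
    im,W=world(t); h=cv2.cvtColor(im,cv2.COLOR_RGB2HSV)
    inb=(W[...,0]>.35)&(W[...,0]<.75)&(W[...,1]>.0)&(W[...,1]<.55)&(h[...,1]>150)
    print(t,'table z',np.nanmedian(W[(h[...,1]<40)&(abs(W[...,2])<.02)][:,2]))
    for n,a,b in(('blue',105,130),('red',0,6),('red2',174,180),('yel',22,35)):
        m=inb&(h[...,0]>=a)&(h[...,0]<=b)&(h[...,2]>60)
        k,l,st,_=cv2.connectedComponentsWithStats(m.astype(np.uint8))
        for i in range(1,k):
            if st[i,4]<25: continue
            p=W[l==i]; r=cv2.minAreaRect((p[:,:2]*1000).astype(np.float32)); print(n,st[i,4],np.round(r[0],1),np.round(r[1],1),round(r[2],1),'z',np.round(np.nanmedian(p[:,2])*1e3,1))
E
```

```text
top0
[ 239  114   46   43 1471] [772. -51.] [147. 148.] 66.1 z95 76 zmed 42 [60. 92. 62.]
[174 122  38  31 590] [761. 178.] [ 82. 116.] 29.2 z95 91 zmed 53 [107.  43.  51.]
[293 140  13  27 282] [ 713. -174.] [38. 78.] 84.2 z95 68 zmed 62 [ 25.  207.5 128. ]
[314 148  56  10 258] [ 712. -322.] [ 31. 188.] 6.8 z95 28 zmed 21 [  1. 187. 110.]
[ 123  153  106   98 5871] [563. 241.] [316. 353.] 0.4 z95 216 zmed 75 [60.  9. 58.]
[345 171  19  40 457] [ 585. -352.] [131.  39.] 3.8 z95 43 zmed 35 [111. 169. 109.]
[375 172  30  24 486] [ 596. -453.] [59. 51.] 36.2 z95 160 zmed 104 [15.  8. 90.]
[306 184  12  37 347] [ 552. -212.] [ 35. 119.] 84.4 z95 27 zmed 16 [ 14. 134. 113.]
[271 189  16  42 224] [530. -99.] [ 50. 136.] 84.9 z95 18 zmed 12 [ 90.   5. 100.]
[177 198  19  20 139] [537. 200.] [68. 46.] 44.0 z95 11 zmed 7 [  1. 193. 122.]
[182 223  23  22 178] [459. 182.] [68. 70.] 83.4 z95 11 zmed 7 [110. 173. 132.]
[244 248  35  18 532] [377. -40.] [110.  52.] 85.7 z95 24 zmed 19 [ 8. 79. 71.]
[317 249  16  24 245] [ 358. -246.] [72. 45.] 3.5 z95 23 zmed 18 [ 24. 144. 134.]
[ 59 321  13  16
[... 876 characters left out ...]
40.] 3.4 z95 40 zmed 33 [111. 213. 101.]
[215 290  30  26 397] [ 356. -244.] [76. 47.] 1.6 z95 22 zmed 16 [ 19. 171. 159.]
top0 table z -0.0005322692500527885
blue 1027 [451.  203.6] [144.7  76.2] 88.6 z 5.5
red 1024 [539.6 204. ] [ 84.1 145.5] 0.9 z 5.6
red 60 [539.8  90.2] [26.4 24.8] 45.6 z 60.8
yel 45 [706.9 343.1] [96.4 23. ] 48.0 z 2.3
yel 488 [676.9 453.9] [79.4 84.8] 14.2 z 1.3
yel 985 [626.9 205.6] [ 83.8 148. ] 0.4 z 5.5
side0 table z -0.0020546926066520796
blue 461 [462.2 227.2] [ 65.6 111.8] 0.2 z 3.6
red 517 [540.3 219.3] [ 86.9 127.1] 1.0 z 3.5
red 73 [544.5  96. ] [52.  27.2] 61.1 z 58.6
yel 33 [709. 334.] [120.8  20.4] 60.6 z -0.5
yel 471 [629.3 220.3] [ 89.4 124.6] 0.7 z 3.4
```

Emit:
{"method": "apply_moves", "body": {"motion": [{"xyz": [-35,-30,-30],"twist": 0.18,"jaw": 0.4},{"xyz": [-75,-65,-50],"twist": 0.36,"jaw": 0.4},{"xyz": [-120,-105,-50],"twist": 0.54,"jaw": 0.4},{"xyz": [-165,-150,-50],"twist": 0.72,"jaw": 0.4},{"xyz": [-210,-190,-50],"twist": 0.9,"jaw": 0.4}]}}

```text
time: 0.72
ee_pos: [0.3413, 0.2376, 0.2981]
tcp_rot: [180.0, 0.0, 103.4]
wrist_force: [0.9, 0.6, -0.7]
opening: 0.0599
grasp_force: 0.0
```

```bash
cat > go.py <<'E'
import sys
from h import *
def go(x,y,z,yaw):
    o=sensors.get_obs(); p=o['ee_pos']; a=np.radians(o['tcp_rot'][2]); d=np.array([x,y,z])-p
    c,s=np.cos(a),np.sin(a)
    t=(a-np.radians(yaw)+np.pi)%(2*np.pi)-np.pi
    print('t %.2f'%o['time'],np.round(p*1e3,1),np.round(o['tcp_rot'],1),'q6 %.0f'%o['q'][5],'F',np.round(o['wrist_force'],1),'op %.1f'%(o['opening']*1e3),'| shift',np.round(1e3*np.array([c*d[0]+s*d[1],s*d[0]-c*d[1],-d[2]]),1),'twist %.3f'%t)
if __name__=='__main__': go(*map(float,sys.argv[1:5]))
E
python3 go.py .5 -.15 .3 0
```

```text
t 0.72 [341.3 237.6 298.1] [180.    0.  103.4] q6 111 F [ 0.9  0.6 -0.7] op 59.9 | shift [-413.8   64.2   -1.9] twist 1.805
```

Emit:
{"method": "apply_moves", "body": {"motion": [{"xyz": [-45,7,0],"twist": 0.18,"jaw": 0.4},{"xyz": [-90,14,0],"twist": 0.36,"jaw": 0.4},{"xyz": [-135,21,0],"twist": 0.54,"jaw": 0.4},{"xyz": [-180,28,0],"twist": 0.72,"jaw": 0.4},{"xyz": [-225,35,0],"twist": 0.9,"jaw": 0.4}]}}

```text
time: 1.35
ee_pos: [0.4289, 0.0277, 0.2981]
tcp_rot: [-180.0, 0.0, 51.8]
wrist_force: [0.3, 0.1, 0.6]
opening: 0.0596
grasp_force: 0.0
```

```bash
python3 go.py .5 -.16 .3 0
```

```text
t 1.35 [428.9  27.7 298.1] [-180.     0.    51.8] q6 132 F [0.3 0.1 0.6] op 59.6 | shift [-103.6  171.9   -1.9] twist 0.905
```

Emit:
{"method": "apply_moves", "body": {"motion": [{"xyz": [-20,35,0],"twist": 0.18,"jaw": 0.4},{"xyz": [-40,70,0],"twist": 0.36,"jaw": 0.4},{"xyz": [-60,105,0],"twist": 0.54,"jaw": 0.4},{"xyz": [-80,140,0],"twist": 0.72,"jaw": 0.4},{"xyz": [-103,172,0],"twist": 0.9,"jaw": 0.4}]}}

```text
time: 1.98
ee_pos: [0.5017, -0.159, 0.2978]
tcp_rot: [-180.0, 0.0, 0.3]
wrist_force: [1.1, 0.6, -0.1]
opening: 0.0596
grasp_force: 0.0
```

Run:
```python
from h import *
im,d,P=snap('wrist','w0'); print(sensors.get_obs()['ee_pos'],P,d.min(),d.max())
cv2.imwrite('pics/w0.png',cv2.resize(im[...,::-1],(800,600)))
im,d,P=snap('top','top1'); snap('side','side1')
```

```text
[ 0.50245449 -0.16230484  0.29680719] {'mtx': array([[297.31863964,   0.        , 258.28916281],
       [  0.        , 297.31863964, 185.12139966],
       [  0.        ,   0.        ,   1.        ]]), 'rvec': array([-2.0518783 ,  2.04101342,  0.33454032]), 'tvec': array([-0.16098315,  0.41758095,  0.58654596])} 0.0 1.7864337
```

View pics/w0.png

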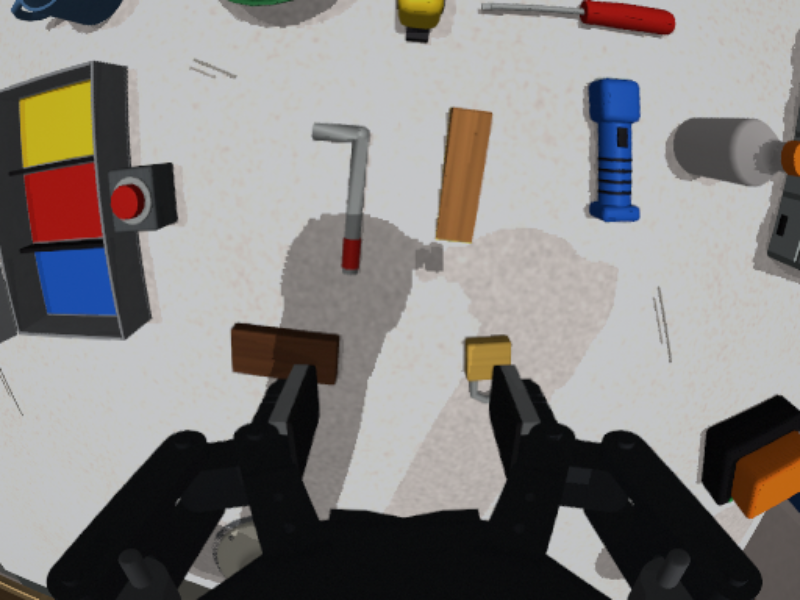

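The wrist view clearly shows the wrench with its corner at (365,130) and sleeve end at (351,270). The wedge is at (465,175) and the torch head at (613,95) with its tail at (613,212). The bottle is well to the right of the torch.

```bash
cat >> h.py <<'E'
def worldf(tag):
    z=np.load(f'{tag}.npz'); d=z['d']; R=cv2.Rodrigues(z['rvec'])[0]
    v,u=np.mgrid[:d.shape[0],:d.shape[1]]
    n=cv2.fisheye.undistortPoints(np.stack([u,v],-1).reshape(-1,1,2).astype(np.float64),z['mtx'],np.zeros(4)).reshape(*d.shape,2)
    c=np.dstack([n*d[...,None],d]); W=(c-z['tvec'].ravel())@R; W[d==0]=np.nan
    return z['im'],W
E
python3 - <<'E'
from h import *
im,W=worldf('w0'); hsv=cv2.cvtColor(im,cv2.COLOR_RGB2HSV)
z=W[...,2]; print('table',np.nanmedian(z[(hsv[...,1]<30)&(abs(z)<.02)]))
m=(z>.004)&(z<.2)&(W[...,0]>.3)
m[230:]=0
if 1:
    n,l,st,_=cv2.connectedComponentsWithStats(m.astype(np.uint8),connectivity=4)
    for i in range(1,n):
        if st[i,4]<150: continue
        p=W[l==i]; r=cv2.minAreaRect((p[:,:2]*1000).astype(np.float32))
        print(st[i],np.round(r[0]),np.round(r[1]),round(r[2],1),'z97 %.1f'%(np.percentile(p[:,2],97)*1e3),np.median(hsv[l==i],0))
        # height profile along x
        xs=np.linspace(p[:,0].min(),p[:,0].max(),9)
        for a,b in zip(xs[:-1],xs[1:]):
            q=p[(p[:,0]>=a)&(p[:,0]<b)]
            if len(q)>3 and np.ptp(p[:,0])<.16: print('   x %.0f y %.0f..%.0f z %.0f'%((a+b)*500,np.percentile(q[:,1],3)*1e3,np.percentile(q[:,1],97)*1e3,np.percentile(q[:,2],90)*1e3))
E
```

```text
table -0.00031638582410650946
[  7   0  70  16 837] [745. 182.] [101.  24.] 81.4 z97 90.0 [106. 136.  46.]
   x 732 y 149..174 z 87
   x 736 y 141..180 z 90
   x 740 y 137..184 z 71
   x 743 y 133..189 z 89
   x 747 y 131..231 z 82
   x 751 y 191..228 z 76
   x 754 y 194..228 z 77
   x 758 y 196..217 z 78
[254   0  31  27 606] [ 685. -171.] [24. 37.] 1.6 z97 65.6 [ 25. 218.  75.]
   x 674 y -177..-161 z 13
   x 677 y -177..-160 z 13
   x 680 y -179..-160 z 13
   x 684 y -182..-161 z 56
   x 687 y -185..-156 z 63
   x 690 y -187..-153 z 65
   x 693 y -188..-153 z 66
   x 696 y -189..-152 z 63
[ 308    0  124   23 1204] [ 712. -319.] [ 26. 188.] 4.0 z97 25.9 [  1. 226. 137.]
   x 703 y -390..-284 z 20
   x 706 y -406..-229 z 23
   x 710 y -406..-236 z 24
   x 714 y -409..-283 z 26
   x 717 y -408..-319 z 26
   x 721 y -410..-319 z 25
   x 725 y -409..-328 z 23
   x 729 y -407..-363 z 21
[    0    39   114   180 15507] [541. 178.] [226. 272.] 89.9 z97 61.5 [105.  17.  69.]
[ 376   49   34   93 2366] [ 585. -350.] [130.  40.] 3.7 z97 40.3 [109. 212. 141.]
   x 527 y -371..-334 z 40
   x 
[... 699 characters left out ...]
16
   x 503 y -119..-106 z 14
   x 521 y -120..-106 z 15
   x 538 y -122..-109 z 14
   x 555 y -123..-111 z 15
   x 573 y -126..-112 z 15
   x 590 y -126..-79 z 15
[ 148  207   69   23 1318] [390. -38.] [ 34. 112.] 0.6 z97 21.0 [ 11. 168.  48.]
   x 375 y -88..15 z 20
   x 379 y -92..13 z 21
   x 383 y -90..12 z 21
   x 387 y -93..11 z 21
   x 392 y -92..11 z 21
   x 396 y -92..10 z 20
   x 400 y -63..9 z 20
   x 404 y -19..12 z 20
[297 215  30  15 423] [ 384. -241.] [22. 44.] 5.7 z97 20.7 [ 20. 166. 163.]
   x 375 y -264..-220 z 19
   x 378 y -263..-220 z 21
   x 382 y -262..-220 z 20
   x 385 y -262..-219 z 20
   x 388 y -262..-219 z 21
   x 391 y -261..-219 z 20
   x 394 y -261..-222 z 19
```

Emit:
{"method": "apply_moves", "body": {"motion": [{"xyz": [19,48,30],"twist": -0.06,"jaw": 0.4},{"xyz": [38,95,60],"twist": -0.06,"jaw": 0.4},{"xyz": [56,142,90],"twist": -0.06,"jaw": 0.4},{"xyz": [74,189,120],"twist": -0.06,"jaw": 0.4},{"xyz": [74,189,175],"twist": -0.06,"jaw": 0.4}]}}

```text
time: 2.75
ee_pos: [0.5789, -0.3483, 0.1226]
tcp_rot: [179.9, -0.1, 4.1]
wrist_force: [1.1, -0.2, -0.7]
opening: 0.0599
grasp_force: 0.0
```

```bash
python3 - <<'E'
from h import *
snap('wrist','w1')
im,W=worldf('w1'); hsv=cv2.cvtColor(im,cv2.COLOR_RGB2HSV)
m=(W[...,2]>.01)&(W[...,2]<.06)&(hsv[...,0]>100)&(hsv[...,0]<120)&(hsv[...,1]>120)
n,l,st,_=cv2.connectedComponentsWithStats(m.astype(np.uint8)); i=1+st[1:,4].argmax()
p=W[l==i]; r=cv2.minAreaRect((p[:,:2]*1000).astype(np.float32)); print(r,np.percentile(p[:,2],97))
E
python3 go.py .577 -.351 .022 3.7
```

```text
((612.5272216796875, -348.9761962890625), (72.49569702148438, 39.4788703918457), 3.4578545093536377) 0.04065337835388238
t 2.80 [ 575.  -344.8  112.3] [-179.6    0.5    4.1] q6 145 F [-0.6 -0.1 -7.1] op 59.9 | shift [ 1.5  6.3 90.3] twist 0.007
```

Emit:
{"method": "apply_moves", "body": {"motion": [{"xyz": [-1,5,40],"jaw": 0.4},{"xyz": [-1,5,80],"jaw": 0.4},{"xyz": [-1,5,101],"jaw": 0.4},{"xyz": [-1,5,101],"jaw": 0.4},{"xyz": [-1,5,101],"jaw": -0.4}], "grip_force": 50}}

```text
validation failed for argument at $.mo...
```

Emit:
{"method": "apply_moves", "body": {"motion": [{"xyz": [0,0,0],"jaw": -0.6},{"xyz": [0,0,0],"jaw": -0.6},{"xyz": [0,0,0],"jaw": -0.6}]}}

```text
validation failed for argument at $.mo...
```

Emit:
{"method": "apply_moves", "body": {"motion": [{"xyz": [-1,5,40],"twist": 0,"jaw": 0.4},{"xyz": [-1,5,80],"twist": 0,"jaw": 0.4},{"xyz": [-1,5,101],"twist": 0,"jaw": 0.4},{"xyz": [-1,5,101],"twist": 0,"jaw": 0.4},{"xyz": [-1,5,101],"twist": 0,"jaw": -0.4}], "grip_force": 50}}

```text
time: 3.42
ee_pos: [0.5775, -0.3506, 0.0244]
tcp_rot: [179.9, -0.1, 4.1]
wrist_force: [-1.2, -0.2, 0.2]
opening: 0.0429
grasp_force: 0.0
```

Emit:
{"method": "apply_moves", "body": {"motion": [{"xyz": [0,0,0],"twist": 0,"jaw": -0.6},{"xyz": [0,0,0],"twist": 0,"jaw": -0.6},{"xyz": [0,0,0],"twist": 0,"jaw": -0.6}]}}

```text
time: 3.8
ee_pos: [0.5778, -0.3511, 0.0248]
tcp_rot: [179.9, -0.2, 4.1]
wrist_force: [-0.1, 1.4, 6.2]
opening: 0.0302
grasp_force: 50.3
```

Emit:
{"method": "apply_moves", "body": {"motion": [{"xyz": [0,0,-30],"twist": 0,"jaw": -0.6},{"xyz": [0,0,-85],"twist": 0,"jaw": -0.6},{"xyz": [0,0,-140],"twist": 0,"jaw": -0.6},{"xyz": [-8,-50,-165],"twist": -0.15,"jaw": -0.6},{"xyz": [-16,-100,-165],"twist": -0.3,"jaw": -0.6}]}}

```text
time: 4.42
ee_pos: [0.5543, -0.2519, 0.1906]
tcp_rot: [179.8, -0.2, 21.5]
wrist_force: [0.3, 0.0, -2.3]
opening: 0.0305
grasp_force: 50.3
```

```bash
python3 go.py .451 .195 .187 90;python3 - <<'E'
from h import *
# box geometry from w0 & top0: rim/wall points
for f,t in((worldf,'w0'),(world,'top0'),(world,'side0')):
    im,W=f(t); h=cv2.cvtColor(im,cv2.COLOR_RGB2HSV)
    z=W[...,2]
    m=(z>.055)&(z<.065)&(W[...,0]>.38)&(W[...,0]<.7)&(W[...,1]>.105)&(W[...,1]<.3)&(h[...,1]<120)
    p=W[m]; print(t,m.sum(),np.percentile(p,[1,5,50,95,99],axis=0).round(4).tolist())
    q=p[abs(p[:,0]-.54)<.11]; q=q[q[:,1]<.16]; print(' front rim y vs x',np.polyfit(q[:,0]-.54,q[:,1],1))
E
```

```text
t 4.42 [ 554.3 -251.9  190.6] [179.8  -0.2  21.5] q6 134 F [ 0.3  0.  -2.3] op 30.5 | shift [  67.5 -453.7    3.6] twist -1.196
w0 1303 [[0.4059, 0.1168, 0.0551], [0.408, 0.1176, 0.0555], [0.4993, 0.1254, 0.0593], [0.6739, 0.2831, 0.0616], [0.6756, 0.2849, 0.0642]]
 front rim y vs x [0.01186603 0.11939406]
top0 410 [[0.4059, 0.1154, 0.0553], [0.4072, 0.1169, 0.0556], [0.5261, 0.2542, 0.0594], [0.6741, 0.2838, 0.0637], [0.6757, 0.2852, 0.0647]]
 front rim y vs x [0.01185713 0.11834208]
side0 457 [[0.4049, 0.1142, 0.0551], [0.4068, 0.1162, 0.0552], [0.5291, 0.277, 0.0584], [0.6726, 0.2879, 0.0639], [0.6748, 0.2896, 0.0646]]
 front rim y vs x [0.00932151 0.11836246]
```

Emit:
{"method": "apply_moves", "body": {"motion": [{"xyz": [8,-53,0],"twist": -0.17,"jaw": -0.6},{"xyz": [15,-107,0],"twist": -0.34,"jaw": -0.6},{"xyz": [23,-160,0],"twist": -0.51,"jaw": -0.6},{"xyz": [30,-213,0],"twist": -0.68,"jaw": -0.6},{"xyz": [38,-266,0],"twist": -0.85,"jaw": -0.6}]}}

```text
time: 5.05
ee_pos: [0.4921, 0.0109, 0.1881]
tcp_rot: [179.9, -0.0, 70.3]
wrist_force: [0.9, 0.8, -2.8]
opening: 0.0303
grasp_force: 50.3
```

```bash
python3 go.py .451 .1915 .032 90
```

```text
t 5.05 [492.1  10.9 188.1] [179.9  -0.   70.3] q6 111 F [ 0.9  0.8 -2.8] op 30.3 | shift [156.1 -99.6 156.1] twist -0.345
```

Emit:
{"method": "apply_moves", "body": {"motion": [{"xyz": [45,-28,0],"twist": -0.1,"jaw": -0.6},{"xyz": [95,-60,0],"twist": -0.2,"jaw": -0.6},{"xyz": [135,-87,20],"twist": -0.3,"jaw": -0.6},{"xyz": [156,-101,45],"twist": -0.35,"jaw": -0.6},{"xyz": [156,-101,67],"twist": -0.35,"jaw": -0.6}]}}

```text
time: 5.68
ee_pos: [0.4507, 0.1923, 0.1201]
tcp_rot: [180.0, -0.0, 90.2]
wrist_force: [-0.1, -1.4, -2.4]
opening: 0.0306
grasp_force: 50.3
```

Emit:
{"method": "apply_moves", "body": {"motion": [{"xyz": [0,0,0],"twist": 0,"jaw": -0.6},{"xyz": [0,0,20],"twist": 0,"jaw": -0.6},{"xyz": [0,0,45],"twist": 0,"jaw": -0.6},{"xyz": [0,0,60],"twist": 0,"jaw": -0.6},{"xyz": [0,0,60],"twist": 0,"jaw": -0.6}]}}

```text
time: 6.3
ee_pos: [0.4512, 0.1902, 0.0602]
tcp_rot: [-180.0, 0.0, 90.0]
wrist_force: [0.3, 0.2, -2.5]
opening: 0.0302
grasp_force: 50.3
```

Emit:
{"method": "apply_moves", "body": {"motion": [{"xyz": [0,0,15],"twist": 0,"jaw": -0.6},{"xyz": [0,0,24],"twist": 0,"jaw": -0.6},{"xyz": [0,0,28],"twist": 0,"jaw": -0.6},{"xyz": [0,0,28],"twist": 0,"jaw": -0.6}]}}

```text
time: 6.8
ee_pos: [0.4515, 0.1906, 0.0324]
tcp_rot: [180.0, -0.0, 90.0]
wrist_force: [0.3, -0.7, -2.5]
opening: 0.0308
grasp_force: 50.1
```

Emit:
{"method": "apply_moves", "body": {"motion": [{"xyz": [0,0,2],"twist": 0,"jaw": -0.6},{"xyz": [0,0,3],"twist": 0,"jaw": -0.6},{"xyz": [0,0,3],"twist": 0,"jaw": -0.6}]}}

```text
time: 7.18
ee_pos: [0.4525, 0.191, 0.0312]
tcp_rot: [179.8, -0.1, 90.0]
wrist_force: [-0.2, 0.1, 10.0]
opening: 0.0302
grasp_force: 52.6
```

Emit:
{"method": "apply_moves", "body": {"motion": [{"xyz": [0,0,1],"twist": 0,"jaw": 0.0},{"xyz": [0,0,0],"twist": 0,"jaw": 0.0},{"xyz": [0,0,-10],"twist": 0,"jaw": 0.0},{"xyz": [0,0,-70],"twist": 0,"jaw": 0.1},{"xyz": [0,0,-130],"twist": 0,"jaw": 0.4}]}}

```text
time: 7.8
ee_pos: [0.4507, 0.1904, 0.1609]
tcp_rot: [-179.9, 0.0, 90.0]
wrist_force: [1.1, -0.1, 0.6]
opening: 0.0595
grasp_force: 0.0
```

```bash
python3 - <<'E'
from h import *
snap('wrist','w2')
im,W=worldf('w2'); hsv=cv2.cvtColor(im,cv2.COLOR_RGB2HSV)
cv2.imwrite('pics/w2.png',im[...,::-1])
E
python3 go.py .568 -.2115 .15 -5.5
```

```text
t 7.85 [453.  191.4 169.6] [179.5  -0.2  90. ] q6 113 F [-1.2 -1.3  6.4] op 59.6 | shift [-402.9  115.    19.6] twist 1.667
```

View pics/w2.png

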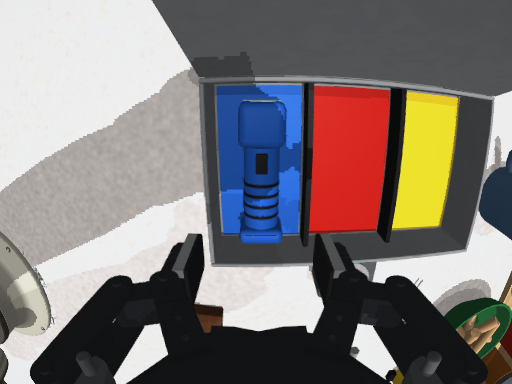

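The torch lies flat in the blue pocket at (260,170). Next is the wedge.

Emit:
{"method": "apply_moves", "body": {"motion": [{"xyz": [-30,9,0],"twist": 0.184,"jaw": 0.4},{"xyz": [-75,22,0],"twist": 0.368,"jaw": 0.4},{"xyz": [-125,36,0],"twist": 0.552,"jaw": 0.4},{"xyz": [-175,51,0],"twist": 0.736,"jaw": 0.4},{"xyz": [-221,64,0],"twist": 0.92,"jaw": 0.4}]}}

```text
time: 8.48
ee_pos: [0.5156, -0.0321, 0.1597]
tcp_rot: [180.0, -0.0, 36.9]
wrist_force: [0.7, 0.2, -0.5]
opening: 0.0598
grasp_force: 0.0
```

Emit:
{"method": "apply_moves", "body": {"motion": [{"xyz": [-17,45,0],"twist": 0.18,"jaw": 0.4},{"xyz": [-34,88,0],"twist": 0.36,"jaw": 0.4},{"xyz": [-51,132,0],"twist": 0.54,"jaw": 0.4},{"xyz": [-68,176,20],"twist": 0.7,"jaw": 0.4},{"xyz": [-68,176,39],"twist": 0.747,"jaw": 0.4}]}}

```text
time: 9.1
ee_pos: [0.5681, -0.2144, 0.1195]
tcp_rot: [180.0, 0.0, -5.9]
wrist_force: [-0.8, 1.1, -0.7]
opening: 0.0597
grasp_force: 0.0
```

Emit:
{"method": "apply_moves", "body": {"motion": [{"xyz": [0,0,0],"twist": 0,"jaw": 0.4}]}}

```text
time: 9.22
ee_pos: [0.5669, -0.2117, 0.1188]
tcp_rot: [-179.9, 0.2, -5.5]
wrist_force: [0.9, -0.4, 0.4]
opening: 0.0596
grasp_force: 0.0
```

```bash
python3 - <<'E'
from h import *
snap('wrist','w3')
im,W=worldf('w3'); hsv=cv2.cvtColor(im,cv2.COLOR_RGB2HSV)
m=(W[...,2]>.004)&(W[...,2]<.04)&(W[...,0]>.45)&(W[...,0]<.66)
n,l,st,_=cv2.connectedComponentsWithStats(m.astype(np.uint8),connectivity=4)
for i in range(1,n):
    if st[i,4]<400: continue
    p=W[l==i]; r=cv2.minAreaRect((p[:,:2]*1000).astype(np.float32)); print(st[i],np.round(r[0]),np.round(r[1]),round(r[2],1),np.percentile(p[:,2],97),np.median(hsv[l==i],0))
E
python3 go.py .568 -.2115 .021 -5.5
```

```text
[ 474  107   38   63 1367] [ 602. -439.] [27. 59.] 78.9 0.038989167589548165 [ 0.  7. 72.]
[ 236  134   47  128 5173] [ 551. -210.] [ 34. 121.] 84.5 0.02705710874694862 [ 14. 164.  91.]
[ 106  166   64  105 2183] [545. -98.] [ 51. 105.] 84.0 0.014891080947279818 [90.  6. 85.]
[   0  204   33   61 1163] [530.  85.] [46. 91.] 78.9 0.03875793882718752 [105.  20.  25.]
[  0 265  27  39 633] [476. 118.] [51.  5.] 0.9 0.03891936992241729 [105.  12.  43.]
t 9.28 [ 567.5 -211.4  120.2] [-1.8e+02  1.0e-01 -5.4e+00] q6 165 F [0.1 0.1 0.3] op 59.6 | shift [ 0.5  0.1 99.2] twist 0.001
```

Emit:
{"method": "apply_moves", "body": {"motion": [{"xyz": [0,0,50],"twist": 0,"jaw": 0.4},{"xyz": [0,0,85],"twist": 0,"jaw": 0.4},{"xyz": [0,0,99],"twist": 0,"jaw": 0.4},{"xyz": [0,0,99],"twist": 0,"jaw": 0.0},{"xyz": [0,0,99],"twist": 0,"jaw": -0.6}], "grip_force": 50}}

```text
time: 9.9
ee_pos: [0.5691, -0.2118, 0.0238]
tcp_rot: [180.0, -0.2, -5.5]
wrist_force: [0.1, 0.1, -0.3]
opening: 0.0327
grasp_force: 49.8
```

Emit:
{"method": "apply_moves", "body": {"motion": [{"xyz": [0,0,0],"twist": 0,"jaw": -0.6},{"xyz": [0,0,0],"twist": 0,"jaw": -0.6},{"xyz": [0,0,0],"twist": 0,"jaw": -0.6}]}}

```text
time: 10.28
ee_pos: [0.569, -0.2119, 0.0234]
tcp_rot: [180.0, -0.2, -5.5]
wrist_force: [-0.3, 0.7, 6.4]
opening: 0.033
grasp_force: 50.8
```

Emit:
{"method": "apply_moves", "body": {"motion": [{"xyz": [0,0,-30],"twist": 0,"jaw": -0.6},{"xyz": [0,0,-85],"twist": 0,"jaw": -0.6},{"xyz": [0,0,-140],"twist": 0,"jaw": -0.6},{"xyz": [2,-43,-165],"twist": -0.17,"jaw": -0.6},{"xyz": [4,-86,-165],"twist": -0.34,"jaw": -0.6}]}}

```text
time: 10.9
ee_pos: [0.5812, -0.1261, 0.19]
tcp_rot: [179.9, -0.3, 14.2]
wrist_force: [0.9, -0.2, -0.4]
opening: 0.0326
grasp_force: 49.9
```

Emit:
{"method": "apply_moves", "body": {"motion": [{"xyz": [20,-50,0],"twist": -0.18,"jaw": -0.6},{"xyz": [40,-99,0],"twist": -0.36,"jaw": -0.6},{"xyz": [60,-149,0],"twist": -0.54,"jaw": -0.6},{"xyz": [81,-198,0],"twist": -0.72,"jaw": -0.6},{"xyz": [101,-248,0],"twist": -0.9,"jaw": -0.6}]}}

```text
time: 11.52
ee_pos: [0.6185, 0.1403, 0.1871]
tcp_rot: [179.9, -0.0, 65.9]
wrist_force: [0.9, -0.2, -0.4]
opening: 0.0331
grasp_force: 49.9
```

Emit:
{"method": "apply_moves", "body": {"motion": [{"xyz": [37,-11,0],"twist": -0.17,"jaw": -0.6},{"xyz": [60,-18,0],"twist": -0.33,"jaw": -0.6},{"xyz": [73,-21,0],"twist": -0.427,"jaw": -0.6},{"xyz": [73,-21,35],"twist": -0.427,"jaw": -0.6},{"xyz": [73,-21,66],"twist": -0.427,"jaw": -0.6}]}}

```text
time: 12.15
ee_pos: [0.6296, 0.2141, 0.12]
tcp_rot: [179.9, -0.0, 90.0]
wrist_force: [1.8, -0.2, -1.6]
opening: 0.0328
grasp_force: 50.0
```

```bash
python3 go.py .6295 .214 .031 90
```

```text
t 12.15 [629.6 214.1 120. ] [179.9  -0.   90. ] q6 109 F [ 1.8 -0.2 -1.6] op 32.8 | shift [-0.1 -0.1 89. ] twist 0.001
```

Emit:
{"method": "apply_moves", "body": {"motion": [{"xyz": [0,0,40],"twist": 0,"jaw": -0.6},{"xyz": [0,0,70],"twist": 0,"jaw": -0.6},{"xyz": [0,0,86],"twist": 0,"jaw": -0.6},{"xyz": [0,0,89],"twist": 0,"jaw": -0.6},{"xyz": [0,0,89],"twist": 0,"jaw": -0.6}]}}

```text
time: 12.78
ee_pos: [0.6299, 0.2139, 0.0325]
tcp_rot: [179.9, -0.0, 90.0]
wrist_force: [-0.3, -0.2, -0.9]
opening: 0.0327
grasp_force: 51.3
```

Emit:
{"method": "apply_moves", "body": {"motion": [{"xyz": [0,0,2],"twist": 0,"jaw": -0.6},{"xyz": [0,0,2],"twist": 0,"jaw": -0.6}]}}

```text
time: 13.02
ee_pos: [0.6304, 0.2141, 0.0318]
tcp_rot: [179.8, -0.1, 90.0]
wrist_force: [-4.1, -0.9, 8.2]
opening: 0.0325
grasp_force: 56.4
```

Emit:
{"method": "apply_moves", "body": {"motion": [{"xyz": [0,0,0],"twist": 0,"jaw": 0.05},{"xyz": [0,0,0],"twist": 0,"jaw": 0.05},{"xyz": [0,0,-10],"twist": 0,"jaw": 0.05},{"xyz": [0,0,-70],"twist": 0,"jaw": 0.05},{"xyz": [0,0,-130],"twist": 0,"jaw": 0.05}]}}

```text
time: 13.65
ee_pos: [0.6295, 0.2137, 0.1615]
tcp_rot: [179.9, -0.0, 90.0]
wrist_force: [0.1, 0.3, 0.3]
opening: 0.0448
grasp_force: 0.0
```

Emit:
{"method": "apply_moves", "body": {"motion": [{"xyz": [-30,-8,0],"twist": 0.184,"jaw": 0},{"xyz": [-75,-20,0],"twist": 0.368,"jaw": 0},{"xyz": [-120,-33,0],"twist": 0.552,"jaw": 0},{"xyz": [-160,-44,0],"twist": 0.736,"jaw": 0},{"xyz": [-198,-54,0],"twist": 0.92,"jaw": 0}]}}

```text
time: 14.28
ee_pos: [0.5755, 0.0144, 0.1605]
tcp_rot: [179.9, -0.1, 36.9]
wrist_force: [-0.5, -0.4, 0.9]
opening: 0.0424
grasp_force: 0.0
```

Emit:
{"method": "apply_moves", "body": {"motion": [{"xyz": [-27,20,0],"twist": 0.18,"jaw": 0},{"xyz": [-54,40,0],"twist": 0.36,"jaw": 0},{"xyz": [-81,62,0],"twist": 0.54,"jaw": 0},{"xyz": [-108,83,25],"twist": 0.7,"jaw": 0},{"xyz": [-108,83,49],"twist": 0.747,"jaw": 0}]}}

```text
time: 14.9
ee_pos: [0.54, -0.118, 0.1111]
tcp_rot: [180.0, -0.2, -5.9]
wrist_force: [0.2, 0.1, 0.5]
opening: 0.0428
grasp_force: 0.0
```

Emit:
{"method": "apply_moves", "body": {"motion": [{"xyz": [0,0,0],"twist": 0,"jaw": 0}]}}

```text
time: 15.02
ee_pos: [0.5392, -0.116, 0.1096]
tcp_rot: [-180.0, 0.1, -5.5]
wrist_force: [-0.2, 1.3, 0.2]
opening: 0.0429
grasp_force: 0.0
```

```bash
python3 - <<'E'
from h import *
snap('wrist','w4')
im,W=worldf('w4'); hsv=cv2.cvtColor(im,cv2.COLOR_RGB2HSV)
cv2.imwrite('pics/w4.png',im[...,::-1])
m=(W[...,2]>.006)&(W[...,2]<.025)&(W[...,0]>.42)&(W[...,0]<.66)&(W[...,1]>-.16)&(W[...,1]<-.05)
n,l,st,_=cv2.connectedComponentsWithStats(m.astype(np.uint8),connectivity=4)
for i in range(1,n):
    if st[i,4]<400: continue
    p=W[l==i]; r=cv2.minAreaRect((p[:,:2]*1000).astype(np.float32)); print(st[i],np.round(r[0],1),np.round(r[1]),round(r[2],1),np.percentile(p[:,2],97))
    q=p[(p[:,2]>.011)&(p[:,0]<.575)]; c=np.polyfit(q[:,0]-.5395,q[:,1],1); print('arm line',c, np.percentile(q[:,1]-np.polyval(c,q[:,0]-.5395),[2,98]))
E
python3 go.py .5395 -.116 .020 -5.5
```

```text
[ 201  122   68  155 3636] [529.3 -96.8] [ 51. 137.] 84.7 0.015294154702345545
arm line [-0.09966884 -0.11567089] [-0.0065507   0.00659506]
t 15.07 [ 539.9 -115.8  110.9] [180.   -0.   -5.5] q6 173 F [ 0.  -0.2  0.9] op 42.6 | shift [-0.3  0.3 90.9] twist 0.001
```

Emit:
{"method": "apply_moves", "body": {"motion": [{"xyz": [0,0,50],"twist": 0,"jaw": 0},{"xyz": [0,0,80],"twist": 0,"jaw": 0},{"xyz": [0,0,90],"twist": 0,"jaw": 0},{"xyz": [0,0,90],"twist": 0,"jaw": 0},{"xyz": [0,0,90],"twist": 0,"jaw": -0.6}], "grip_force": 50}}

```text
time: 15.7
ee_pos: [0.5409, -0.1158, 0.0222]
tcp_rot: [180.0, -0.2, -5.5]
wrist_force: [0.8, -0.8, 1.1]
opening: 0.0256
grasp_force: 0.0
```

Emit:
{"method": "apply_moves", "body": {"motion": [{"xyz": [0,0,0],"twist": 0,"jaw": -1},{"xyz": [0,0,0],"twist": 0,"jaw": -1},{"xyz": [0,0,0],"twist": 0,"jaw": -1},{"xyz": [0,0,0],"twist": 0,"jaw": -1}]}}

```text
time: 16.2
ee_pos: [0.5408, -0.1159, 0.0221]
tcp_rot: [180.0, -0.2, -5.5]
wrist_force: [-0.5, 0.5, 6.5]
opening: 0.0119
grasp_force: 49.7
```

Emit:
{"method": "apply_moves", "body": {"motion": [{"xyz": [0,0,-30],"twist": 0,"jaw": -1},{"xyz": [0,0,-85],"twist": 0,"jaw": -1},{"xyz": [0,0,-140],"twist": 0,"jaw": -1},{"xyz": [-2,-35,-165],"twist": -0.17,"jaw": -1},{"xyz": [-5,-70,-165],"twist": -0.34,"jaw": -1}]}}

```text
time: 16.82
ee_pos: [0.5425, -0.0451, 0.1886]
tcp_rot: [179.9, -0.3, 14.2]
wrist_force: [0.9, 0.6, -2.2]
opening: 0.0124
grasp_force: 49.2
```

Emit:
{"method": "apply_moves", "body": {"motion": [{"xyz": [12,-42,0],"twist": -0.18,"jaw": -1},{"xyz": [24,-84,0],"twist": -0.36,"jaw": -1},{"xyz": [37,-127,0],"twist": -0.54,"jaw": -1},{"xyz": [49,-169,0],"twist": -0.72,"jaw": -1},{"xyz": [61,-211,0],"twist": -0.9,"jaw": -1}]}}

```text
time: 17.45
ee_pos: [0.5497, 0.1754, 0.1858]
tcp_rot: [180.0, -0.0, 65.9]
wrist_force: [0.5, 0.5, -2.6]
opening: 0.0125
grasp_force: 49.3
```

Emit:
{"method": "apply_moves", "body": {"motion": [{"xyz": [18,-7,0],"twist": -0.17,"jaw": -1},{"xyz": [30,-12,0],"twist": -0.33,"jaw": -1},{"xyz": [35,-15,0],"twist": -0.427,"jaw": -1},{"xyz": [35,-15,35],"twist": -0.427,"jaw": -1},{"xyz": [35,-15,65],"twist": -0.427,"jaw": -1}]}}

```text
time: 18.08
ee_pos: [0.5506, 0.2122, 0.1198]
tcp_rot: [180.0, -0.0, 90.0]
wrist_force: [0.4, -0.6, -2.1]
opening: 0.0121
grasp_force: 49.3
```

Emit:
{"method": "apply_moves", "body": {"motion": [{"xyz": [0,0,0],"twist": 0,"jaw": -1}]}}

```text
time: 18.2
ee_pos: [0.5493, 0.2116, 0.1183]
tcp_rot: [-179.8, 0.1, 90.0]
wrist_force: [0.2, 1.4, -1.8]
opening: 0.0123
grasp_force: 49.3
```

```bash
python3 go.py .5505 .212 .030 90
python3 - <<'E'
from h import *
im,d,P=snap('wrist','w5')
cv2.imwrite('pics/w5.png',im[...,::-1])
E
```

```text
t 18.20 [549.3 211.6 118.3] [-1.798e+02  1.000e-01  9.000e+01] q6 111 F [ 0.2  1.4 -1.8] op 12.3 | shift [ 0.4  1.2 88.3] twist 0.000
```

View pics/w5.png

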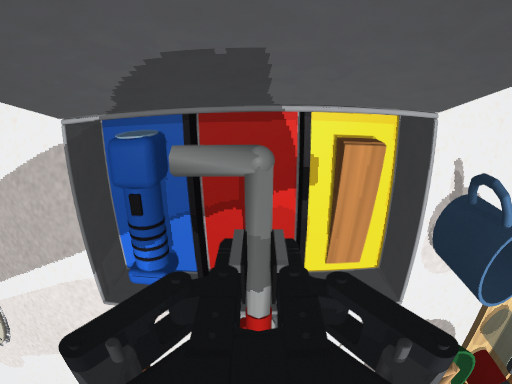

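The wedge lies in the yellow pocket at (358,200). The wrench is held over the red pocket, with its short-arm tip at (172,160); I'll check where that tip is.

Run:
```python
from h import *
im,W=worldf('w5'); z=W[...,2]
m=(z>.085)&(z<.125)&(W[...,0]>.45)&(W[...,0]<.6)&(W[...,1]>.225)&(W[...,1]<.32)
p=W[m]; print(m.sum(),np.percentile(p,[1,50,99],axis=0).round(4))
for t,lo,hi in(('w',.009,.05),):
    for a,b in((.585,.672),(.41,.495)):
        q=W[(W[...,0]>a)&(W[...,0]<b)&(W[...,1]>.125)&(W[...,1]<.275)&(z>lo)&(z<hi)]
        r=cv2.minAreaRect((q[:,:2]*1000).astype(np.float32)); print(r,np.percentile(q[:,2],[5,97]))
```

```text
13130 [[0.4534 0.2277 0.086 ]
 [0.5375 0.2947 0.1089]
 [0.5977 0.3036 0.1245]]
((628.507080078125, 199.98287963867188), (86.99324798583984, 149.9608612060547), 0.01643201895058155) [0.01116618 0.04659457]
((452.49853515625, 199.99398803710938), (149.9708251953125, 84.9958724975586), 89.99978637695312) [0.01736587 0.04646531]
```

Run:
```python
from h import *
im,W=worldf('w5'); z=W[...,2]
m=(z>.09)&(z<.118)&(W[...,0]>.45)&(W[...,0]<.6)&(W[...,1]>.225)&(W[...,1]<.277)
p=W[m]; print(m.sum(),np.percentile(p,[1,50,99],axis=0).round(4))
q=p[p[:,0]<.54]; print(np.percentile(q,[1,50,99],axis=0).round(4))
```

```text
4695 [[0.507  0.2261 0.1028]
 [0.5424 0.2572 0.1089]
 [0.5559 0.2668 0.1112]]
[[0.5065 0.2512 0.1027]
 [0.5236 0.2607 0.1091]
 [0.5396 0.2669 0.1109]]
```

Emit:
{"method": "apply_moves", "body": {"motion": [{"xyz": [0,0,30],"twist": 0,"jaw": -1},{"xyz": [0,0,50],"twist": 0,"jaw": -1},{"xyz": [0,0,55],"twist": 0,"jaw": -1},{"xyz": [0,0,55],"twist": 0,"jaw": -1}]}}

```text
time: 18.75
ee_pos: [0.5512, 0.2122, 0.0668]
tcp_rot: [179.9, -0.0, 90.0]
wrist_force: [-0.5, -0.2, -2.6]
opening: 0.0125
grasp_force: 49.3
```

Emit:
{"method": "apply_moves", "body": {"motion": [{"xyz": [0,0,18],"twist": 0,"jaw": -1},{"xyz": [0,0,31],"twist": 0,"jaw": -1},{"xyz": [0,0,36],"twist": 0,"jaw": -1},{"xyz": [0,0,37],"twist": 0,"jaw": -1},{"xyz": [0,0,37],"twist": 0,"jaw": -1}]}}

```text
time: 19.38
ee_pos: [0.5507, 0.2121, 0.0283]
tcp_rot: [180.0, -0.0, 90.0]
wrist_force: [0.4, -0.2, -2.1]
opening: 0.0123
grasp_force: 49.4
```

Emit:
{"method": "apply_moves", "body": {"motion": [{"xyz": [0,0,2],"twist": 0,"jaw": -1},{"xyz": [0,0,3],"twist": 0,"jaw": -1},{"xyz": [0,0,3],"twist": 0,"jaw": -1}]}}

```text
time: 19.75
ee_pos: [0.5508, 0.2121, 0.0281]
tcp_rot: [179.9, -0.0, 90.0]
wrist_force: [-9.2, -4.2, 20.1]
opening: 0.0125
grasp_force: 52.0
```

Emit:
{"method": "apply_moves", "body": {"motion": [{"xyz": [0,0,-2],"twist": 0,"jaw": -0.35},{"xyz": [0,0,-2],"twist": 0,"jaw": -0.35},{"xyz": [0,0,-15],"twist": 0,"jaw": -0.35},{"xyz": [0,0,-70],"twist": 0,"jaw": -0.35},{"xyz": [0,0,-130],"twist": 0,"jaw": -0.35}]}}

```text
time: 20.38
ee_pos: [0.5501, 0.2118, 0.1568]
tcp_rot: [-179.9, 0.0, 90.0]
wrist_force: [1.2, 0.7, 0.2]
opening: 0.0279
grasp_force: 0.0
```

Emit:
{"method": "apply_moves", "body": {"motion": [{"xyz": [0,-15,-55],"twist": 0,"jaw": -1},{"xyz": [0,-30,-105],"twist": 0,"jaw": -1},{"xyz": [0,-50,-120],"twist": 0,"jaw": -1},{"xyz": [0,-50,-120],"twist": 0,"jaw": -1}]}}

```text
time: 20.88
ee_pos: [0.5004, 0.2123, 0.2778]
tcp_rot: [179.8, -0.1, 90.0]
wrist_force: [0.6, -0.6, -0.7]
opening: 0.0
grasp_force: 0.0
```

```bash
python3 - <<'E'
from h import *
im,d,P=snap('wrist','w6'); cv2.imwrite('pics/w6.png',im[...,::-1])
im,W=worldf('w6'); z=W[...,2]
for a,b in((.41,.498),(.5,.581),(.583,.672)):
    q=(W[...,0]>a)&(W[...,0]<b)&(W[...,1]>.125)&(W[...,1]<.275)&(z>.0085)&(z<.052)
    h=cv2.cvtColor(im,cv2.COLOR_RGB2HSV)
    p=W[q]; print(a,np.percentile(p[:,2],[50,97,99.5]).round(4))
im,W=world('top0'); z=W[...,2]
p=W[(z>.12)&(z<.24)&(W[...,0]>.45)&(W[...,0]<.65)&(W[...,1]>.2)&(W[...,1]<.45)]
print('lid edge',np.percentile(p[:,1:],[1,50,99],axis=0).round(4),'slope',np.polyfit(p[:,2],p[:,1],1))
E
python3 go.py .5 .41 .265 90
```

```text
0.41 [0.0409 0.0465 0.0496]
0.5 [0.0189 0.0215 0.0222]
0.583 [0.0248 0.0465 0.0512]
lid edge [[0.3002 0.1212]
 [0.3187 0.1781]
 [0.3387 0.2192]] slope [0.33143512 0.2600771 ]
t 20.93 [500.8 212.2 276.1] [179.9  -0.   90. ] q6 113 F [ 0.6 -0.8 -0.3] op 0.2 | shift [197.8  -0.7  11.1] twist 0.000
```

View pics/w6.png

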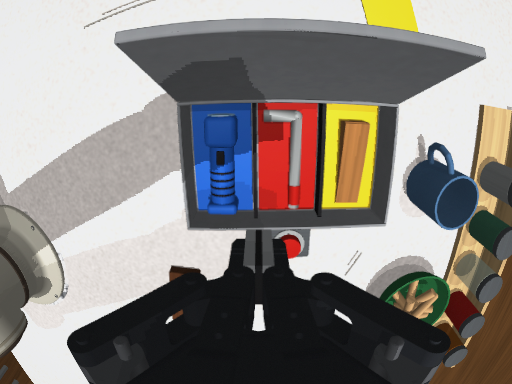

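All three items lie in their pockets: torch (221,160), wrench (290,155) and wedge (352,160). Next is the lid, which stands at about 1.89 rad.

Emit:
{"method": "apply_moves", "body": {"motion": [{"xyz": [60,0,-5],"twist": 0,"jaw": -1},{"xyz": [120,0,-5],"twist": 0,"jaw": -1},{"xyz": [178,0,-5],"twist": 0,"jaw": -1},{"xyz": [182,0,0],"twist": 0,"jaw": -1},{"xyz": [182,0,40],"twist": 0,"jaw": -1}]}}

```text
time: 21.55
ee_pos: [0.5016, 0.395, 0.2351]
tcp_rot: [179.9, -0.1, 90.1]
wrist_force: [0.6, 1.0, -0.1]
opening: -0.0001
grasp_force: 0.0
```

Emit:
{"method": "apply_moves", "body": {"motion": [{"xyz": [0,0,28],"twist": 0,"jaw": -1},{"xyz": [0,0,28],"twist": 0,"jaw": -1},{"xyz": [-20,0,28],"twist": 0,"jaw": -1},{"xyz": [-40,0,28],"twist": 0,"jaw": -1},{"xyz": [-50,0,28],"twist": 0,"jaw": -1}]}}

```text
time: 22.18
ee_pos: [0.5012, 0.3433, 0.2088]
tcp_rot: [179.9, -0.1, 90.0]
wrist_force: [1.1, 4.6, 2.6]
opening: -0.0001
grasp_force: 2.1
```

Emit:
{"method": "apply_moves", "body": {"motion": [{"xyz": [-20,0,0],"twist": 0,"jaw": -1},{"xyz": [-40,0,0],"twist": 0,"jaw": -1},{"xyz": [-57,0,0],"twist": 0,"jaw": -1},{"xyz": [-75,0,1],"twist": 0,"jaw": -1},{"xyz": [-91,0,6],"twist": 0,"jaw": -1}]}}

```text
time: 22.8
ee_pos: [0.5006, 0.2517, 0.2013]
tcp_rot: [180.0, 0.0, 90.0]
wrist_force: [1.8, 1.8, 2.6]
opening: 0.0004
grasp_force: 1.4
```

Run:
```python
from h import *
im,d,P=snap('side','s2')
_,W=world('s2'); z=W[...,2]
p=W[(z>.08)&(z<.24)&(W[...,0]>.55)&(W[...,0]<.66)&(W[...,1]>.12)&(W[...,1]<.33)]
print(len(p),'y on z fit',np.polyfit(p[:,2],p[:,1],1),p[:,2].max()); o=sensors.get_obs(); print(o['ee_pos'],o['wrist_force'])
```

```text
783 y on z fit [-0.3967306   0.30581288] 0.2167127249428846
[0.5004731  0.25023171 0.20054776] [ 2.61896322  0.69438021 -0.33126926]
```

Emit:
{"method": "apply_moves", "body": {"motion": [{"xyz": [-16,0,6],"twist": 0,"jaw": -1},{"xyz": [-31,0,15],"twist": 0,"jaw": -1},{"xyz": [-44,0,25],"twist": 0,"jaw": -1},{"xyz": [-56,0,37],"twist": 0,"jaw": -1},{"xyz": [-67,0,50],"twist": 0,"jaw": -1}]}}

```text
time: 23.48
ee_pos: [0.5005, 0.1852, 0.1502]
tcp_rot: [-180.0, 0.0, 90.0]
wrist_force: [-0.1, 1.3, 1.0]
opening: 0.0001
grasp_force: 0.8
```

Emit:
{"method": "apply_moves", "body": {"motion": [{"xyz": [-9,0,15],"twist": 0,"jaw": -1},{"xyz": [-15,0,30],"twist": 0,"jaw": -1},{"xyz": [-20,0,45],"twist": 0,"jaw": -1},{"xyz": [-23,0,56],"twist": 0,"jaw": -1},{"xyz": [-23,0,61],"twist": 0,"jaw": -1}]}}

```text
time: 24.1
ee_pos: [0.5002, 0.1627, 0.0893]
tcp_rot: [-179.9, 0.0, 90.0]
wrist_force: [-0.8, -1.1, 2.5]
opening: -0.0002
grasp_force: 0.6
```

Emit:
{"method": "apply_moves", "body": {"motion": [{"xyz": [0,0,2],"twist": 0,"jaw": -1},{"xyz": [0,0,4],"twist": 0,"jaw": -1},{"xyz": [0,0,5],"twist": 0,"jaw": -1},{"xyz": [0,0,5],"twist": 0,"jaw": -1}]}}

```text
time: 24.6
ee_pos: [0.5007, 0.1632, 0.0875]
tcp_rot: [179.9, -0.0, 90.0]
wrist_force: [-6.8, -2.9, 15.2]
opening: 0.0
grasp_force: 7.6
```

Emit:
{"method": "apply_moves", "body": {"motion": [{"xyz": [0,0,-30],"twist": 0,"jaw": -1},{"xyz": [-37,20,-35],"twist": 0,"jaw": -1},{"xyz": [-73,40,-35],"twist": 0,"jaw": -1},{"xyz": [-73,40,-35],"twist": 0,"jaw": -1}]}}

```text
time: 25.1
ee_pos: [0.5417, 0.0884, 0.1205]
tcp_rot: [180.0, 0.0, 89.9]
wrist_force: [-0.4, 0.1, 0.4]
opening: 0.0001
grasp_force: 0.0
```

Run:
```python
from h import *
o=sensors.get_obs(); print(o['time'],o['ee_pos'],o['wrist_force'])
im,d,P=snap('wrist','w7'); cv2.imwrite('pics/w7.png',im[...,::-1])
im,W=worldf('w7'); h=cv2.cvtColor(im,cv2.COLOR_RGB2HSV)
m=((h[...,0]<6)|(h[...,0]>174))&(h[...,1]>150)&(W[...,2]>.05)&(W[...,2]<.07)&(abs(W[...,1]-.09)<.03)
p=W[m]
if len(p): print(len(p),p.min(0),p.max(0))
im,d,P=snap('side','s3'); _,W=world('s3')
p=W[(W[...,2]>.04)&(W[...,0]>.58)&(W[...,0]<.66)&(W[...,1]>.122)&(W[...,1]<.27)]; print('lid top',np.percentile(p[:,2],[5,50,95]),np.polyfit(p[:,1],p[:,2],1))
h=cv2.cvtColor(im,cv2.COLOR_RGB2HSV)
```

```text
25.1 [0.5416946  0.08835323 0.12051683] [-0.36447969  0.08772418  0.36063952]
1662 [0.52675146 0.07670311 0.0500543 ] [0.55701757 0.10660088 0.06352698]
lid top [0.06357265 0.06821381 0.0718577 ] [-0.03878785  0.07524726]
```

View pics/w7.png

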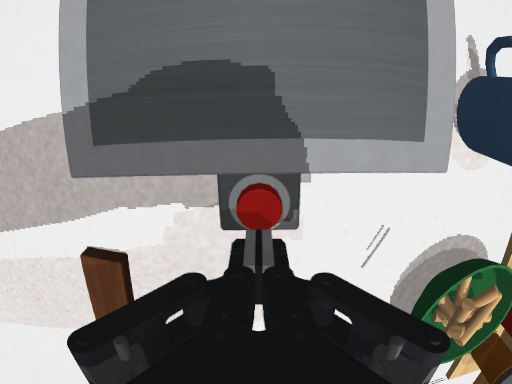

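The lid looks shut and the button is centred in view at (260,206). I'll check the lid's flatness before pressing.

Run:
```python
from h import *
im,W=worldf('w7')
for x0 in (.44,.54,.64):
    for y0 in(.13,.16,.2,.24):
        p=W[(abs(W[...,0]-x0)<.02)&(abs(W[...,1]-y0)<.01)&(W[...,2]>.03)]
        if len(p): print(x0,y0,np.median(p[:,2]).round(4))
```

```text
0.44 0.13 0.0701
0.44 0.16 0.0705
0.44 0.2 0.0705
0.44 0.24 0.0704
0.54 0.13 0.0702
0.54 0.16 0.0706
0.54 0.2 0.0707
0.64 0.13 0.0702
0.64 0.16 0.0706
0.64 0.2 0.0707
0.64 0.24 0.0705
```

Emit:
{"method": "apply_moves", "body": {"motion": [{"xyz": [1,1,25],"twist": 0,"jaw": -1},{"xyz": [1,1,40],"twist": 0,"jaw": -1},{"xyz": [1,1,46],"twist": 0,"jaw": -1},{"xyz": [1,1,50],"twist": 0,"jaw": -1},{"xyz": [1,1,51],"twist": 0,"jaw": -1}]}}

```text
time: 25.82
ee_pos: [0.5415, 0.0915, 0.0708]
tcp_rot: [180.0, -0.1, 90.0]
wrist_force: [-8.0, 2.0, 15.8]
opening: 0.0
grasp_force: 8.0
```

Emit:
{"method": "apply_moves", "body": {"motion": [{"xyz": [0,0,2],"twist": 0,"jaw": -1},{"xyz": [0,0,3],"twist": 0,"jaw": -1},{"xyz": [0,0,3],"twist": 0,"jaw": -1}]}}

```text
time: 26.2
ee_pos: [0.5416, 0.0916, 0.0706]
tcp_rot: [179.9, -0.1, 90.0]
wrist_force: [-15.3, -0.0, 32.9]
opening: 0.0007
grasp_force: 15.6
```

Button bottomed out at the 54 mm height. Now I back off and check.

Emit:
{"method": "apply_moves", "body": {"motion": [{"xyz": [0,0,-30],"twist": 0,"jaw": -1},{"xyz": [0,0,-80],"twist": 0,"jaw": -1},{"xyz": [-30,0,-120],"twist": 0,"jaw": -1},{"xyz": [-30,0,-120],"twist": 0,"jaw": -1}]}}

```text
time: 26.7
ee_pos: [0.5431, 0.06, 0.1903]
tcp_rot: [179.6, -0.0, 89.9]
wrist_force: [-0.3, 0.6, -0.6]
opening: 0.0001
grasp_force: 0.0
```

Run:
```python
from h import *
snap('wrist','w8'); im,W=worldf('w8'); h=cv2.cvtColor(im,cv2.COLOR_RGB2HSV)
m=((h[...,0]<6)|(h[...,0]>174))&(h[...,1]>150)&(np.hypot(W[...,1]-.0915,W[...,0]-.542)<.013)
print('button',np.median(W[m][:,2]))
for y0 in(.13,.2): print('lid',np.median(W[(abs(W[...,0]-.54)<.1)&(abs(W[...,1]-y0)<.01)][:,2]))
print(sensors.get_obs()['time'])
```

```text
button 0.053661564422541795
lid 0.07017512693446516
lid 0.07066759486881657
26.75
```

```bash
python3 -c "
from workcell import bot
print(bot.job_done())"
```

```text
the job is handed in; nothing more can be done
None
```

The job is done and handed in at about 27 s: the torch, hex wrench and door wedge are in the blue, red and yellow pockets, the lid is fully shut, and the latch button was then pressed all the way down.

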